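# Unlock the bay that holds the piping nozzle

### The arm

A 6-joint arm with a two-finger parallel gripper is mounted at the origin on the work surface. World frame = base frame: x ahead of the robot, y to its left, z up, the work surface at z = 0. Lengths are in m, angles in rad, forces in N, time in s.
With the tool pointing down it reaches from about 0.375 to 0.9 m from the base axis. Payload 3.1 kg.
Tool frame: the origin (TCP) lies between the finger pads; the fingertips stand 19 mm ahead of it and the grasp point (between the pads) is the TCP; z points along the fingers, y is the direction in which the jaws open and shut (so a half turn about z gives the same grasp; the last joint's range is limited). The gripper opens to 87 mm and grips with 3 to 60 N. Pads are 19 mm wide; open, the fingers measure 117 mm over their backs; the gripper's body (75 mm by 190 mm) begins 51 mm behind the grasp point.
Start: joints at [-1.476, 0.527, 1.433, -0, 1.181, -0.178], TCP at [0.169, -0.602, 0.242] pointing down, gripper open.
Joint ranges: [-3.08, 3.08], [-0.75, 2.2], [0.22, 2.44], [-1.43, 4.57], [0, 2.65], [-2.85, 2.85]. Speed limits (rad/s): [2.79, 2.79, 3.14, 3.14, 3.14, 3.14].

### API

Orientations are given as a unit quaternion [x, y, z, w].
In Python, from rig import robot gives the robot as it stands.
- The arm moves only by the tool apply_moves, never from a script. Its argument "series" is a list of rows, each a list of 7 numbers: the shift along the tool's x, y, z in cm, then the turn, a rotation vector about the tool's x, y, z in degrees, then the opening, from 0 (shut) to 1 (fully open). In form: [[dx, dy, dz, rx, ry, rz, grip], ...]. A call has 1 to 5 rows; each row is the pose to reach, as a shift and turn from the pose commanded when the call began, along the tool's axes at that moment; what a row does not reach only later rows make up. A row lasts 1/12 s, in which the tool goes at most 41.7 mm and 7.16 degrees, less where a joint would pass 70% of its speed; a pose out of reach is approached as far as the arm can. A call with a gripper value outside its range is refused whole. The fingers move at their own pace and stop on an object; "newtons" is the grip in N (left out, the last holds). Time passes only in rows, so rows that repeat a pose let the fingers close. It gives the time, the measured TCP pose, the force and the opening at its end, in the units of the state.
- robot.get_obs(): the state, without advancing time (a new reading comes with each control period).
- robot.camera(name): name is "side" or "top" or "wrist"; returns the picture (384x512x3 uint8, red, green, blue); there is no depth.
- robot.camera_params(name): a dict with "mtx" (3x3 intrinsics, pixels), "D" ([k1, k2, p1, p2, k3] as OpenCV has them; the pictures are not rectified), "origin" and "rotation" of the camera in the world. Camera axes: x right, y down, z forward; pixel columns grow to the right and rows downward; lengths in m; the calibration is good to about 2 mm. A picture is of the moment at which its call begins: read the wrist's pose just before it. camera_params takes no time and is no camera call; for the wrist camera it gives the pose at the moment of the call.
- robot.hand_in(): hands the job in, once; it reports no verdict.
The state is a dict: "time": time; "q": joint angles; "joint_velocities": joint speeds; "joint_torque": joint torques, N m; "position": TCP position; "tool_rot": TCP orientation; "ft_force": force on the tool from outside, world axes, zero at the start; "moment": the same for the moment, N m; "grip_width": finger opening in m.
Only numpy, scipy, OpenCV 4.12 (cv2) and the standard library are available. Lean on these libraries where they do the work, as an engineer would, in place of code of your own. Each camera call takes 0.05 s, during which the arm holds its last target. There are 200 camera calls.

### The job

The conical piping nozzle is locked in one of the two barred bays of the grey small-parts locker. Take the flat-handled key from the black key stand, push it fully home in the lock on the locker's sloping front and turn it towards the bay that holds the nozzle until that lid springs up. Keep the other bay locked, let go and leave the key fully home in the lock, and do not disturb the other things on the bench.

Things in the scene. Friction and masses are not known exactly. Their poses are not given: they have to be found in the camera images.
- locker: Grey fixed locker, 230 deep (x), 290 wide (y), 106 high. Origin: on its underside, mid-width, 125 behind the front; x from front (robot side) to back, y to its left bay, z up. Front: upright to z=50 at x=-125, then slopes at 28 degrees from level to z=106 at x=-19; lids lie flat from there to x=105. Left bay y 31 to 139, right bay y -139 to -31, white floors at z=40. The part between hides the bolt.
- keyway (a point): Centre of the keyway's mouth, on the face of the brass plug (34 square, in a steel ring 74 across, 1 proud), mid-slope: locker frame x=-75, y=0, z=83. z axis points out of the lock along the plug's axis, 28 degrees from vertical towards the front; x runs along the slot's long side (up the slope at lock 0) and turns with the plug. Slot 17 by 8, 40 deep, 3 mm chamfer.
- keyway_end (a point): Point on the plug's axis 35 inside the mouth: where the tip of a key that is fully home lies. Axes as keyway.
- lock (a joint): Plug angle, rad, stops at -1.3 and 1.3; 0: slot straight up the slope. Positive is anticlockwise seen from the front (key's top goes to the left bay, locker +y). Friction 0.04 N m; stays where left. It slides one hidden bolt bar: past about +0.86 the left lid is released, past -0.86 the right one. Starts within 0.2 of 0, both lids held.
- lid_left (a joint): Opening of the left bay's lid, rad: 0 shut; a spring lifts it to 0.5 when the bolt lets go; about 0.01 play while locked. Steel frame with two bars, 124 by 112, 6 thick, hinged at the locker's back edge, front edge rising.
- lid_right (a joint): The same for the right bay's lid (-y side of the locker).
- nozzle: Steel conical piping nozzle, 42 across the base, 52 high, standing loose on the floor of one of the bays, seen through the bars. Origin at the centre of its base.
- cutter: Steel round cutter ring, 60 across, 30 high, standing in the other bay. Origin at the centre of its base.
- stand: Black key stand, fixed block 125 (x) by 60 (y) by 50 high with two sockets 18 by 12, 44 deep, at x=-32 and x=32. Origin at the centre of its underside, z up. One key stands upright in each socket, either way round.
- key_flat: The key that fits: steel, 92 long, 40 to 85 g. Origin at the blade's tip, z from tip to handle (up, in the stand), x along the blade's width. Blade 14 (x) by 5 (y), 35 long, last 4 narrowed to 10 by 3.5; collar 22 across at z=35 to 40, rests on the stand and, fully home, on the plug's face; neck 10 across; flat handle 32 (x) by 9 (y), z=60 to 92. Half a turn about z is the same.
- key_tip (a point): Tip of the flat-handled key's blade (its origin), same axes.
- key_bow (a point): Centre of the flat key's handle, z=76 in the key's frame: the place to grip, across its 9 thickness (y).
- key_tee: The other key, which does not fit: round 10 shank, same collar, T handle: bar 12 across, 50 long along x at z=69. Origin at its tip, z up.
- tub: White lidded jar, 84 across, 100 high. Origin at its underside.
- timer: White kitchen timer, 50 by 65 by 66 high. Origin at its underside.
- bottle: Clear bottle, 56 across, 130 high. Origin at its underside.
- scraper: Dough scraper lying flat, 80 by 100, 16 high. Origin at its underside.
- bowl: Steel bowl, 140 across, 60 high. Origin at its underside.
- spatula: Spatula, 260 long, lying along its x axis. Origin at its underside.

How it is judged:
By the outcome, as a careful person would: the job done as asked, in the order asked, and still so for the second after the job is handed in, with the robot touching nothing.
It also fails if it takes over 58 s, if anything falls off the work surface, if the arm or the gripper's body presses on something with over 40 N, if the wrist force passes 120 N, or if a joint passes its speed limit or range.

## Working session

There is one attempt and no reset: what is moved stays moved. The work goes in short steps, Python scripts to look and compute and a tool call to move; the robot and the scene stay as the last step left them, time stands still between calls to the robot, and variables do not carry over. Pictures are saved under pics/ and viewed, about 8 in all and at most 12, crops included, and the job is handed in when it is done.

Besides the shell and the picture viewer there is one more tool, called after "Call:" as name([rows], argument=value, ...), one row to a line, values as JSON. apply_moves: Moves the arm, as the interface text tells. Its arguments: {"type":"object","properties":{"series":{"type":"array"},"newtons":{"type":"number"}},"required":["series"]}

```bash
mkdir -p pics; ls; python3 - <<'E'
from rig import robot
import cv2, numpy as np
for n in ("top","side"):
    im=robot.camera(n); cv2.imwrite(f"pics/{n}0.png",cv2.resize(im[:,:,::-1],(796,597),interpolation=cv2.INTER_CUBIC)); cv2.imwrite(f"{n}raw.png",im[:,:,::-1])
    p=robot.camera_params(n); print(n,{k:np.round(v,3).tolist() for k,v in p.items()})
o=robot.get_obs(); print({k:np.round(v,3).tolist() for k,v in o.items()})
E
```

```text
pics
top {'mtx': [[407.213, 0.0, 259.755], [0.0, 407.213, 192.009], [0.0, 0.0, 1.0]], 'D': [-0.15, 0.0, 0.0, 0.0, 0.0], 'origin': [0.481, 0.011, 1.377], 'rotation': [0.71, -0.703, 0.028, -0.03]}
side {'mtx': [[413.648, 0.0, 254.77], [0.0, 413.648, 191.629], [0.0, 0.0, 1.0]], 'D': [-0.029, 0.0, 0.0, 0.0, 0.0], 'origin': [0.297, 0.635, 0.882], 'rotation': [-0.198, 0.914, -0.346, 0.071]}
{'time': 0.1, 'q': [-1.476, 0.528, 1.434, 0.0, 1.181, -0.179], 'joint_velocities': [-0.002, -0.0, -0.002, -0.002, -0.002, 0.0], 'joint_torque': [-0.001, -44.099, -17.715, 0.064, 0.053, -0.0], 'position': [0.169, -0.601, 0.241], 'tool_rot': [0.991, 0.136, 0.0, -0.001], 'ft_force': [-0.182, -0.038, 0.419], 'moment': [0.012, 0.02, -0.027], 'grip_width': 0.087}
```

View pics/top0.png

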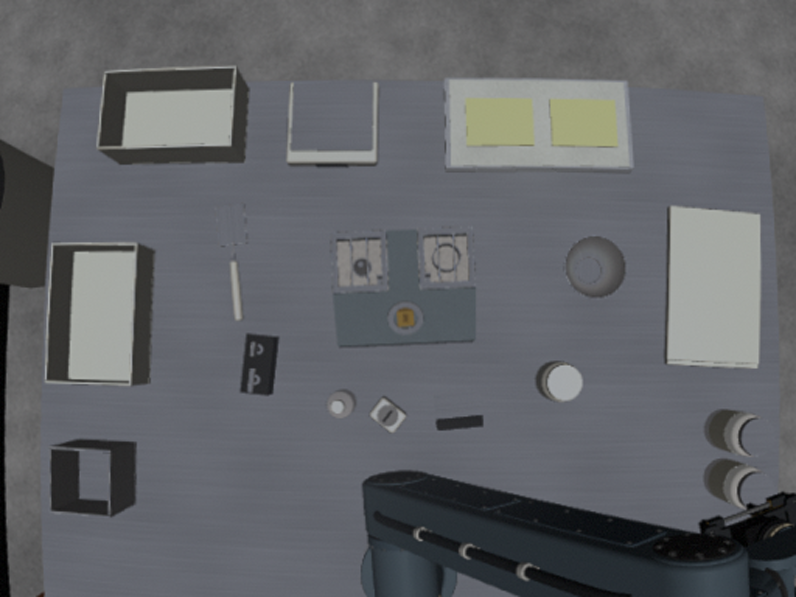

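View pics/side0.png

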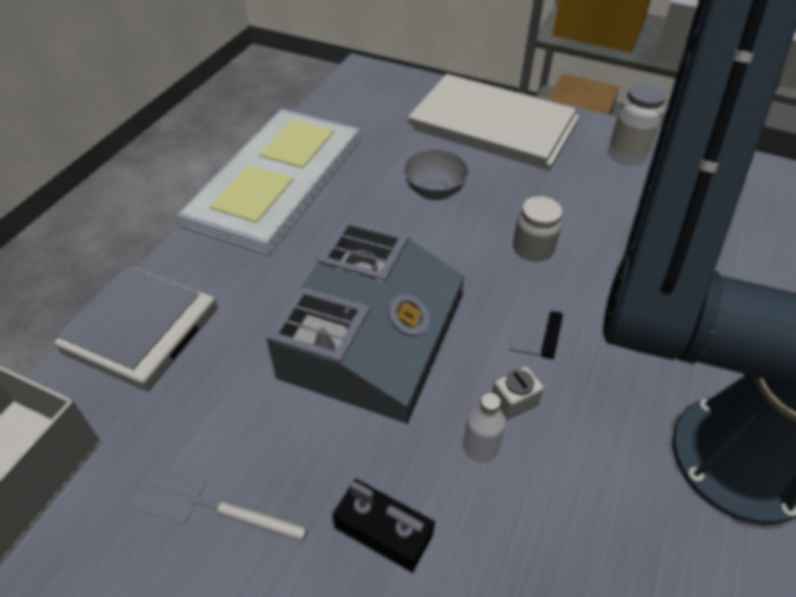

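```bash
cat > h.py <<'E'
import numpy as np, cv2
from rig import robot
from scipy.spatial.transform import Rotation as R
def ray(p,uv):
    n=cv2.undistortPoints(np.array([[uv]],float),p["mtx"],np.array(p["D"]))[0,0]
    r=R.from_quat(p["rotation"]) if np.size(p["rotation"])==4 else R.from_matrix(p["rotation"])
    return np.array(p["origin"]),r.apply([n[0],n[1],1.])
def onz(p,uv,z):
    o,d=ray(p,uv); return o+d*(z-o[2])/d[2]
def proj(p,X):
    r=R.from_quat(p["rotation"]) if np.size(p["rotation"])==4 else R.from_matrix(p["rotation"])
    rv=r.inv(); 
    return cv2.projectPoints(np.atleast_2d(X).astype(float),rv.as_rotvec(),-rv.apply(p["origin"]),p["mtx"],np.array(p["D"]))[0][:,0]
def tri(p1,a,p2,b):
    (o1,d1),(o2,d2)=ray(p1,a),ray(p2,b)
    s=np.linalg.lstsq(np.c_[d1,-d2],o2-o1,rcond=None)[0]
    A,B=o1+s[0]*d1,o2+s[1]*d2
    return (A+B)/2,np.linalg.norm(A-B)
E
python3 - <<'E'
from h import *
t=cv2.imread("topraw.png"); s=cv2.imread("sideraw.png")
c=lambda im,x,y,w: cv2.convertScaleAbs(cv2.resize(im[y:y+w*3//4,x:x+w],(400,300),interpolation=cv2.INTER_CUBIC),alpha=1.8)
cv2.imwrite("pics/crop0.png",np.vstack([np.hstack([c(t,135,208,72),c(s,205,300,88)]),np.hstack([c(t,230,182,64),c(s,225,172,80)])]))
pt=robot.camera_params("top");k=512/796
for nm,uv,z in [("plug",(405,318),.083),("FL",(338,347),.05),("FR",(475,341),.05),("ridgeL",(333,291),.106),("ridgeR",(475,289),.106),
  ("st1",(248,334),.05),("st2",(278,337),.05),("st3",(270,395),.05),("st4",(240,391),.05),("noz",(362,267),.05),("cut",(446,257),.05),("bottle",(341,404),.1),("timer",(388,414),.066)]:
    print(nm,np.round(onz(pt,np.array(uv)*k,z),4))
# masks
hsv=cv2.cvtColor(t,cv2.COLOR_BGR2HSV)
m=cv2.inRange(hsv,(8,100,60),(30,255,255)); m[:182]=0;m[230:]=0
n,l,st,ce=cv2.connectedComponentsWithStats(m); i=1+np.argmax(st[1:,4]); print("plug px",ce[i],st[i],onz(pt,ce[i],.083))
m=(cv2.cvtColor(t,cv2.COLOR_BGR2GRAY)<50).astype(np.uint8); m[:205]=0;m[262:]=0;m[:,:145]=0;m[:,190:]=0
m=cv2.morphologyEx(m,cv2.MORPH_CLOSE,np.ones((9,9)))
ct=max(cv2.findContours(m,0,2)[0],key=cv2.contourArea); r=cv2.minAreaRect(ct);print("stand",r)
w=np.array([onz(pt,q,.05) for q in cv2.boxPoints(r)]);print(w)
E
```

```text
plug [0.5482 0.014  0.083 ]
FL [0.4874 0.1538 0.05  ]
FR [ 0.5032 -0.1332  0.05  ]
ridgeL [0.6   0.16  0.106]
ridgeR [ 0.6072 -0.1269  0.106 ]
st1 [0.512  0.3458 0.05  ]
st2 [0.5066 0.2813 0.05  ]
st3 [0.3845 0.2957 0.05  ]
st4 [0.3915 0.3602 0.05  ]
noz [0.6568 0.1062 0.05  ]
cut [ 0.6801 -0.0713  0.05  ]
bottle [0.3728 0.1405 0.1   ]
timer [0.3508 0.0468 0.066 ]
plug px [260.42156863 203.80392157] [256 199  10  11 102] [0.55057202 0.01424377 0.083     ]
stand ((166.64633178710938, 234.18292236328125), (20.098539352416992, 36.663272857666016), 6.34019136428833)
[[0.39215133 0.35930166 0.05      ]
 [0.51184828 0.34862118 0.05      ]
 [0.50558081 0.28177158 0.05      ]
 [0.38638585 0.29264526 0.05      ]]
```

View pics/crop0.png

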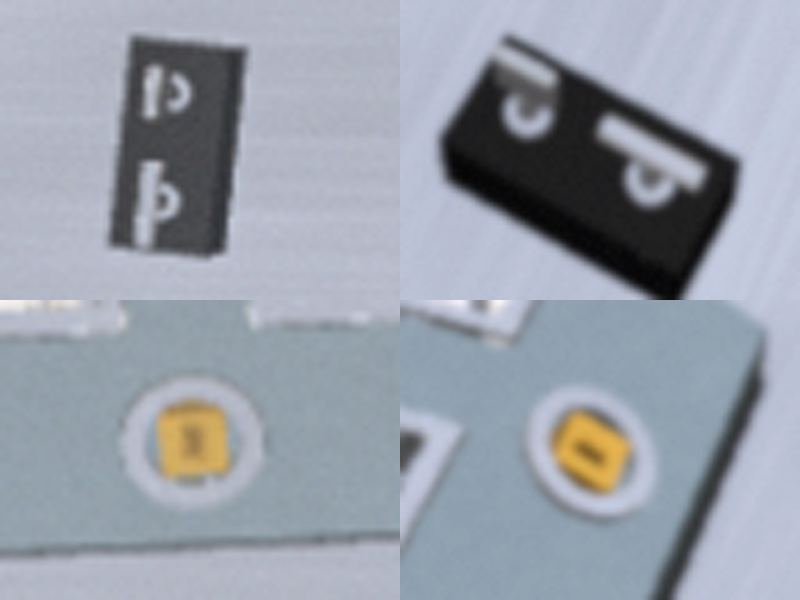

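```bash
cat >> h.py <<'E'
def delta(X,Q,show=True):
    """tool-frame shift (cm) and rotvec (deg) from measured pose to target"""
    o=robot.get_obs(); r=R.from_quat(o["tool_rot"])
    d=r.inv().apply(np.array(X)-o["position"])*100; w=(r.inv()*Q).as_rotvec(degrees=True)
    if show: print("t",round(float(o["time"]),2),"delta",np.round(d,2),np.round(w,2),"pos",np.round(o["position"],4),"F",np.round(o["ft_force"],1),"w",round(float(o["grip_width"]),4))
    return d,w
def down(yaw): # tool x at world yaw (deg), z down
    return R.from_euler("z",yaw,degrees=True)*R.from_euler("x",180,degrees=True)
E
python3 - <<'E'
from h import *
pt=robot.camera_params("top")
print(onz(pt,(162.5,224.6),.107))
delta([.42,-.30,.30],down(5)); delta([.46,.27,.30],down(-5))
E
```

```text
[0.48011681 0.32108132 0.107     ]
t 0.1 delta [ 32.31 -22.21  -5.88] [-1.200e-01 -1.000e-02  1.069e+01] pos [ 0.169  -0.6011  0.2407] F [-0.2 -0.   0.4] w 0.0872
t 0.1 delta [ 51.57 -76.    -5.76] [-0.12 -0.   20.69] pos [ 0.169  -0.6011  0.2407] F [-0.2 -0.   0.4] w 0.0872
```

Call:
apply_moves([
  [32.3,-22.2,-5.9,0,0,10.7,1],
  [32.3,-22.2,-5.9,0,0,10.7,1],
  [32.3,-22.2,-5.9,0,0,10.7,1],
  [32.3,-22.2,-5.9,0,0,10.7,1],
  [32.3,-22.2,-5.9,0,0,10.7,1],
])

```text
time: 0.52
position: [0.3016, -0.4416, 0.2723]
tool_rot: [0.999, 0.043, -0.0, -0.001]
ft_force: [0.9, -0.0, 1.2]
grip_width: 0.0874
```

Call:
apply_moves([
  [16,-20,0,0,0,0,1],
  [16,-20,0,0,0,0,1],
  [16,-20,0,0,0,0,1],
  [16,-20,0,0,0,0,1],
  [16,-20,0,0,0,0,1],
])

```text
time: 0.93
position: [0.4169, -0.268, 0.2724]
tool_rot: [0.999, 0.043, -0.0, -0.0]
ft_force: [0.7, -0.3, -0.5]
grip_width: 0.0869
```

```bash
python3 - <<'E'
from h import *
delta([.50,.05,.32],down(0));delta([.46,.28,.30],down(-5)); print(robot.get_obs()["q"])
E
```

```text
t 0.93 delta [ 11.03 -30.97  -4.75] [-0.03  0.02  4.97] pos [ 0.4169 -0.268   0.2724] F [ 0.7 -0.3 -0.5] w 0.0869
t 0.93 delta [  9.03 -54.22  -2.74] [-0.03  0.02  9.97] pos [ 0.4169 -0.268   0.2724] F [ 0.7 -0.3 -0.5] w 0.0869
[-7.97200191e-01  3.13840749e-01  1.71198465e+00  6.75363016e-05
  1.11631924e+00  6.86896434e-01]
```

Call:
apply_moves([
  [6,-28,-6,0,0,5,1],
  [6,-28,-6,0,0,5,1],
  [6,-28,-6,0,0,5,1],
  [6,-28,-6,0,0,5,1],
  [6,-28,-6,0,0,5,1],
])

```text
time: 1.35
position: [0.4412, -0.0656, 0.3154]
tool_rot: [1.0, -0.0, -0.0, -0.0]
ft_force: [0.6, -0.8, -0.1]
grip_width: 0.0871
```

Call:
apply_moves([
  [2,-8,-2,0,0,0,1],
  [2,-8,-2,0,0,0,1],
  [2,-8,-2,0,0,0,1],
  [2,-8,-2,0,0,0,1],
  [2,-8,-2,0,0,0,1],
])

```text
time: 1.77
position: [0.4612, 0.0123, 0.3349]
tool_rot: [1.0, 0.001, -0.001, 0.0]
ft_force: [0.2, -0.5, -0.1]
grip_width: 0.0871
```

```bash
python3 - <<'E'
from h import *
import pickle
delta([.46,.28,.30],down(-5)); p=robot.camera_params("wrist")
im=robot.camera("wrist"); cv2.imwrite("wl.png",im[:,:,::-1]); pickle.dump(p,open("wl.pkl","wb"))
cv2.imwrite("pics/wl.png",cv2.resize(im[:,:,::-1],(796,597)));print(p["origin"],R.from_quat(p["rotation"]).as_matrix().round(2).tolist())
E
```

```text
t 1.77 delta [ -0.09 -26.77   3.47] [0.03 0.06 5.06] pos [0.4612 0.0123 0.3349] F [ 0.2 -0.5 -0.1] w 0.0871
[0.53696828 0.01245254 0.47827027] [[0.0, -0.96, -0.28], [-1.0, -0.0, -0.0], [0.0, 0.28, -0.96]]
```

View pics/wl.png

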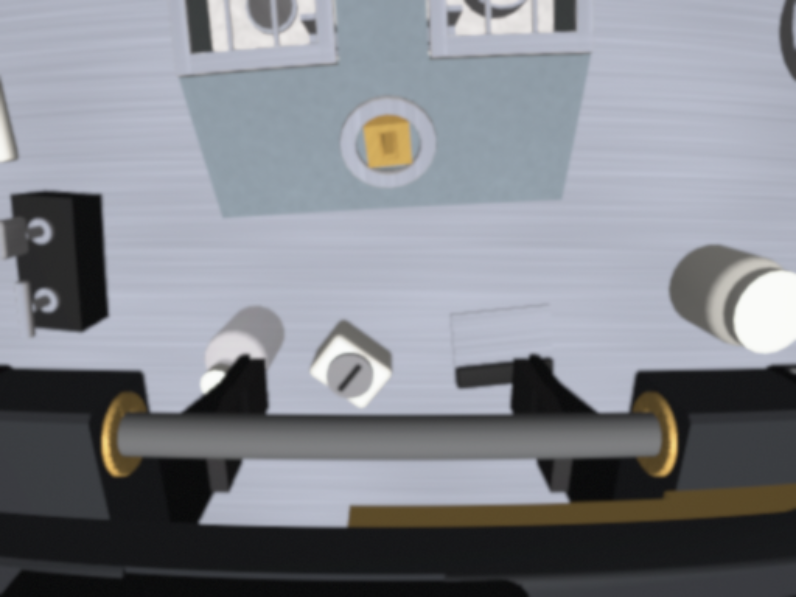

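```bash
cat > lock.py <<'E'
from h import *
def measure(im,p,yaw,roi,K0):
    x0,y0,x1,y1=roi
    hsv=cv2.cvtColor(im,cv2.COLOR_BGR2HSV); m=cv2.inRange(hsv,(8,90,50),(32,255,255))
    k=np.zeros_like(m);k[y0:y1,x0:x1]=1;m*=k
    ct=max(cv2.findContours(m,0,1)[0],key=cv2.contourArea)[:,0].astype(float)
    Rl=R.from_euler("z",yaw,degrees=True); a=np.radians(28)
    u=Rl.apply([np.cos(a),0,np.sin(a)]);v=Rl.apply([0,1,0]);n=np.cross(u,v)
    q=[]
    for c in ct:
        o,d=ray(p,c); X=o+d*(n@(K0-o))/(n@d); q.append([(X-K0)@u,(X-K0)@v])
    q=np.array(q,np.float32)*1000; r=cv2.minAreaRect(q)
    print("plug rect (u,v mm)",r,"centre",K0+(u*r[0][0]+v*r[0][1])/1000)
    # slot: dark pixels inside plug
    mm=np.zeros_like(m);cv2.fillPoly(mm,[ct.astype(int)],1);mm=cv2.erode(mm,np.ones((3,3)))
    V=hsv[:,:,2]; ys,xs=np.nonzero(mm); th=np.median(V[mm>0])*.8
    s=[]
    for x,y in zip(xs,ys):
        if V[y,x]<th:
            o,d=ray(p,(x,y)); X=o+d*(n@(K0-o))/(n@d); s.append([(X-K0)@u*1000,(X-K0)@v*1000])
    s=np.array(s,np.float32)
    if len(s)>5: 
        ev,E=np.linalg.eigh(np.cov(s.T)); e=E[:,1]*np.sign(E[0,1]); print("slot n",len(s),"mean",s.mean(0),"sd",np.sqrt(ev),"angle deg",np.degrees(np.arctan2(e[1],e[0])))
E
python3 - <<'E'
from lock import *
import pickle
p=pickle.load(open("wl.pkl","rb"));im=cv2.imread("wl.png");k=512/796
a,b=onz(p,np.array([222,217])*k,.05),onz(p,np.array([562,199])*k,.05)
c,d=onz(p,np.array([181,75])*k,.106),onz(p,np.array([590,53])*k,.106)
for s,e in((a,b),(c,d)): w=s-e; print(s,e,"len",np.linalg.norm(w),"yaw",np.degrees(np.arctan2(-w[0],w[1])))
measure(im,p,2.7,(210,60,290,120),np.array([.5505,.014,.083]))
pt=robot.camera_params("top"); measure(cv2.imread("topraw.png"),pt,2.7,(245,185,280,225),np.array([.5505,.014,.083]))
E
```

```text
[0.48899869 0.15529788 0.05      ] [ 0.50457458 -0.13533909  0.05      ] len 0.29105404197998674 yaw 3.067674386513303
[0.59610242 0.15898937 0.106     ] [ 0.61097455 -0.12860521  0.106     ] len 0.28797885224000075 yaw 2.9602517272437248
plug rect (u,v mm) ((-0.7547492980957031, -0.3663158416748047), (40.66081237792969, 33.13526916503906), 3.581758737564087) centre [0.54985159 0.0136027  0.08264567]
slot n 14 mean [0.67152464 2.413302  ] sd [0.59080773 2.71491149] angle deg 0.5550335934311051
plug rect (u,v mm) ((-0.6051082611083984, 1.5671205520629883), (31.754663467407227, 35.2381591796875), 88.39165496826172) centre [0.54989249 0.01554021 0.08271592]
```

Call:
apply_moves([
  [0,-26.8,3.5,0,0,5,1],
  [0,-26.8,3.5,0,0,5,1],
  [0,-26.8,3.5,0,0,5,1],
  [0,-26.8,3.5,0,0,5,1],
  [0,-26.8,3.5,0,0,5,1],
])

```text
time: 2.23
position: [0.4619, 0.2184, 0.3074]
tool_rot: [0.999, -0.046, -0.001, 0.0]
ft_force: [-0.0, -2.0, 0.8]
grip_width: 0.0872
```

```bash
python3 - <<'E'
from h import *
delta([.42,.32,.26],down(-5))
E
```

```text
t 2.23 delta [-5.1  -9.74  4.74] [ 0.05  0.07 -0.26] pos [0.4619 0.2184 0.3074] F [-0.  -2.   0.8] w 0.0872
```

Call:
apply_moves([
  [-4.5,-9.7,5,0,0,0,1],
  [-4.5,-9.7,5,0,0,0,1],
  [-4.5,-9.7,5,0,0,0,1],
  [-4.5,-9.7,5,0,0,0,1],
  [-4.5,-9.7,5,0,0,0,1],
])

```text
time: 2.65
position: [0.4248, 0.3186, 0.2566]
tool_rot: [0.999, -0.044, -0.002, 0.001]
ft_force: [0.1, -0.4, -0.1]
grip_width: 0.0869
```

```bash
python3 - <<'E'
from h import *
import pickle
delta([.48,.321,.18],down(-5)); p=robot.camera_params("wrist")
im=robot.camera("wrist"); cv2.imwrite("wk.png",im[:,:,::-1]); pickle.dump(p,open("wk.pkl","wb"))
cv2.imwrite("pics/wk.png",cv2.convertScaleAbs(cv2.resize(im[:,:,::-1],(796,597)),alpha=1.3)); print(proj(p,[[.48,.321,.107],[.48,.321,.055]])*796/512)
E
```

```text
t 2.65 delta [ 5.5  -0.74  7.64] [0.15 0.18 0.01] pos [0.4248 0.3186 0.2566] F [ 0.1 -0.4 -0.1] w 0.0869
[[375.41624227 195.05525138]
 [377.20217001 189.3953488 ]]
```

View pics/wk.png

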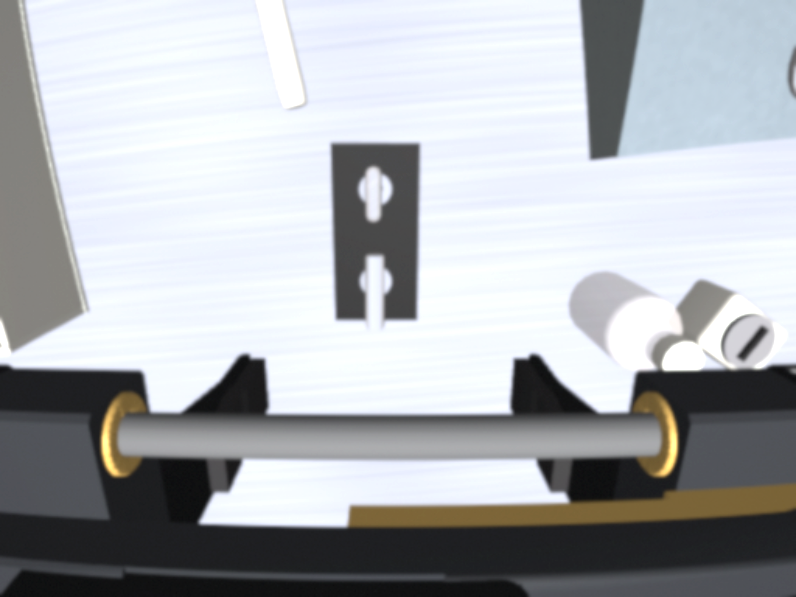

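Call:
apply_moves([
  [5.5,-0.8,5,0.15,0.2,0,1],
  [5.5,-0.8,8,0.15,0.2,0,1],
  [5.5,-0.8,10,0.15,0.2,0,1],
  [5.5,-0.8,12,0.15,0.2,0,1],
  [5.5,-0.8,12,0.15,0.2,0,1],
])

```text
time: 3.12
position: [0.4802, 0.3187, 0.1343]
tool_rot: [0.999, -0.046, -0.002, 0.001]
ft_force: [-0.7, 0.3, 0.5]
grip_width: 0.0866
```

```bash
python3 - <<'E'
from h import *
delta([.480,.3215,.091],down(-5))
E
```

```text
t 3.12 delta [-0.03 -0.29  4.33] [ 0.11  0.24 -0.28] pos [0.4802 0.3187 0.1343] F [-0.7  0.3  0.5] w 0.0866
```

Call:
apply_moves([
  [0,0,0,0.1,0.2,0,1],
  [0,0,0,0.1,0.2,0,1],
])

```text
time: 3.28
position: [0.4825, 0.3216, 0.14]
tool_rot: [0.999, -0.045, 0.005, -0.003]
ft_force: [0.1, 0.0, 1.3]
grip_width: 0.087
```

```bash
python3 - <<'E'
from h import *
delta([.480,.3215,.091],down(-5)); delta([.480,.3215,.091],down(-5));print(robot.get_obs()["joint_velocities"].round(3) if hasattr(robot.get_obs()["q"],"round") else robot.get_obs()["joint_velocities"])
E
```

```text
t 3.28 delta [-0.29  0.06  4.89] [-0.32 -0.55 -0.13] pos [0.4825 0.3216 0.14  ] F [0.1 0.  1.3] w 0.087
t 3.28 delta [-0.29  0.06  4.89] [-0.32 -0.55 -0.13] pos [0.4825 0.3216 0.14  ] F [0.1 0.  1.3] w 0.087
[ 0.016 -0.022 -0.01   0.     0.002  0.   ]
```

Call:
apply_moves([
  [-0.3,0,1.5,-0.3,-0.5,0,1],
  [-0.3,0,3,-0.3,-0.5,0,1],
  [-0.3,0,4,-0.3,-0.5,0,1],
  [-0.3,0,4.9,-0.3,-0.5,0,1],
  [-0.3,0,4.9,-0.3,-0.5,0,1],
])

```text
time: 3.7
position: [0.4773, 0.3227, 0.0879]
tool_rot: [0.999, -0.044, -0.002, 0.001]
ft_force: [-0.8, -0.5, 0.0]
grip_width: 0.0869
```

Call:
apply_moves([
  [0,0,0,0,0,0,1],
  [0,0,0,0,0,0,1],
])

```text
time: 3.87
position: [0.4786, 0.3233, 0.0897]
tool_rot: [0.999, -0.044, -0.0, 0.0]
ft_force: [1.3, 0.0, -0.3]
grip_width: 0.0869
```

```bash
python3 - <<'E'
from h import *
import pickle
delta([.480,.3215,.091],down(-5))
E
```

```text
t 3.87 delta [ 0.15  0.17 -0.13] [0.02 0.05 0.  ] pos [0.4786 0.3233 0.0897] F [ 1.3  0.  -0.3] w 0.0869
```

Call:
apply_moves([
  [0.1,0.15,-0.1,0,0,0,0.5],
  [0.1,0.15,-0.1,0,0,0,0.2],
  [0.1,0.15,-0.1,0,0,0,0],
  [0.1,0.15,-0.1,0,0,0,0],
  [0.1,0.15,-0.1,0,0,0,0],
], newtons=8)

```text
time: 4.28
position: [0.4792, 0.3215, 0.0905]
tool_rot: [0.999, -0.044, -0.001, 0.0]
ft_force: [-0.5, 0.4, -0.2]
grip_width: 0.0615
```

Call:
apply_moves([
  [0,0,0,0,0,0,0],
  [0,0,0,0,0,0,0],
  [0,0,0,0,0,0,0],
  [0,0,0,0,0,0,0],
  [0,0,0,0,0,0,0],
])

```text
time: 4.7
position: [0.4791, 0.3214, 0.0903]
tool_rot: [0.999, -0.044, -0.001, 0.0]
ft_force: [-0.4, -0.0, -0.1]
grip_width: 0.0286
```

Call:
apply_moves([
  [0,0,0,0,0,0,0],
  [0,0,0,0,0,0,0],
  [0,0,0,0,0,0,0],
  [0,0,0,0,0,0,0],
  [0,0,0,0,0,0,0],
])

```text
time: 5.12
position: [0.479, 0.3214, 0.0902]
tool_rot: [0.999, -0.044, -0.001, 0.0]
ft_force: [-0.1, 0.0, -0.6]
grip_width: 0.0093
```

Call:
apply_moves([
  [0,0,0,0,0,0,0],
  [0,0,0,0,0,0,0],
  [0,0,0,0,0,0,0],
], newtons=50)

```text
time: 5.37
position: [0.479, 0.3214, 0.0902]
tool_rot: [0.999, -0.044, -0.001, 0.0]
ft_force: [0.2, 0.5, -0.6]
grip_width: 0.0085
```

Call:
apply_moves([
  [0,0,-1,0,0,0,0],
  [0,0,-2.5,0,0,0,0],
  [0,0,-4,0,0,0,0],
  [0,0,-6,0,0,0,0],
  [0,0,-8,0,0,0,0],
])

```text
time: 5.78
position: [0.479, 0.3214, 0.1715]
tool_rot: [0.999, -0.044, -0.001, 0.001]
ft_force: [0.6, 0.8, 0.2]
grip_width: 0.0084
```

```bash
cat >> h.py <<'E'
YAW=3.0; K=np.array([.549,.0135,.083]); RL=R.from_euler("z",YAW,degrees=True)
AX=RL.apply([-np.sin(np.radians(28)),0,np.cos(np.radians(28))])
def lockrot(ang): # plug angle deg
    return RL*R.from_euler("y",-28,degrees=True)*R.from_euler("z",ang,degrees=True)*R.from_euler("x",180,degrees=True)
E
python3 - <<'E'
from h import *
X=K+AX*.165; print(X); d,w=delta(X,lockrot(3)); print(robot.get_obs()["q"])
E
```

```text
[0.47164335 0.00944591 0.22868635]
t 5.78 delta [ 1.98 31.14 -5.69] [  1.28  28.15 -10.78] pos [0.479  0.3214 0.1715] F [0.6 0.8 0.2] w 0.0084
[3.97310701e-01 5.53672894e-01 1.62127499e+00 7.77375644e-05
 9.69163720e-01 2.05557024e+00]
```

Call:
apply_moves([
  [0,0,-4,0,0,0,0],
  [0,3,-5.7,0,3,-1,0],
  [1,7,-5.7,0,8,-3,0],
  [1,11,-5.7,0,13,-5,0],
  [1,15,-5.7,0.6,18,-7,0],
])

```text
time: 6.2
position: [0.477, 0.1706, 0.2295]
tool_rot: [0.987, 0.02, 0.16, 0.002]
ft_force: [0.5, -0.5, -1.0]
grip_width: 0.0085
```

```bash
python3 - <<'E'
from h import *
delta(K+AX*.165,lockrot(3))
E
```

```text
t 6.2 delta [-1.17 16.08 -0.12] [ 0.62  9.66 -3.51] pos [0.477  0.1706 0.2295] F [ 0.5 -0.5 -1. ] w 0.0085
```

Call:
apply_moves([
  [-0.3,4,0,0,2,-1,0],
  [-0.6,8,0,0.6,5,-2,0],
  [-1,12,0,0.6,8,-3.5,0],
  [-1.2,15,0,0.6,9.7,-3.5,0],
  [-1.2,16.1,-0.1,0.6,9.7,-3.5,0],
])

```text
time: 6.62
position: [0.4705, 0.0382, 0.2259]
tool_rot: [0.972, 0.049, 0.232, -0.004]
ft_force: [-0.0, 0.4, -0.9]
grip_width: 0.0086
```

Call:
apply_moves([
  [0,0,0,0,0,0,0],
  [0,0,0,0,0,0,0],
  [0,0,0,0,0,0,0],
  [0,0,0,0,0,0,0],
])

```text
time: 6.95
position: [0.4717, 0.0398, 0.2258]
tool_rot: [0.972, 0.049, 0.231, -0.004]
ft_force: [-0.6, -0.5, -0.1]
grip_width: 0.0085
```

```bash
python3 - <<'E'
from h import *
import pickle
delta(K+AX*.115,lockrot(3))
o=robot.get_obs(); X=np.array(o["position"]); r=R.from_quat(o["tool_rot"]); print("axis err deg",np.degrees(np.arccos(-AX@r.apply([0,0,1]))))
tip=X+r.apply([0,0,.0752]); out=[]
for n,x,y,w in (("side",215,130,120),("wrist",176,0,160),("top",235,165,60)):
    p=robot.camera_params(n); im=robot.camera(n)[:,:,::-1].copy(); cv2.imwrite(n+"1.png",im); pickle.dump(p,open(n+"1.pkl","wb"))
    print(n,"tip,key pred px",proj(p,[tip,K]).round(1).tolist(),"crop",x,y,400/w)
    out.append(cv2.convertScaleAbs(cv2.resize(im[y:y+w*3//4,x:x+w],(400,300),interpolation=cv2.INTER_CUBIC),alpha=1.5))
cv2.imwrite("pics/l1.png",np.vstack([np.hstack(out[:2]),np.hstack([out[2],out[2]*0])]))
E
```

```text
t 6.95 delta [-0.05  3.07  4.64] [-0.45  1.23 -0.3 ] pos [0.4717 0.0398 0.2258] F [-0.6 -0.5 -0.1] w 0.0085
axis err deg 1.308900314656613
side tip,key pred px [[275.6, 195.7], [262.5, 202.0]] crop 215 130 3.3333333333333335
wrist tip,key pred px [[250.4, 211.3], [282.7, 180.4]] crop 176 0 2.5
top tip,key pred px [[250.9, 217.4], [260.6, 204.3]] crop 235 165 6.666666666666667
```

View pics/l1.png

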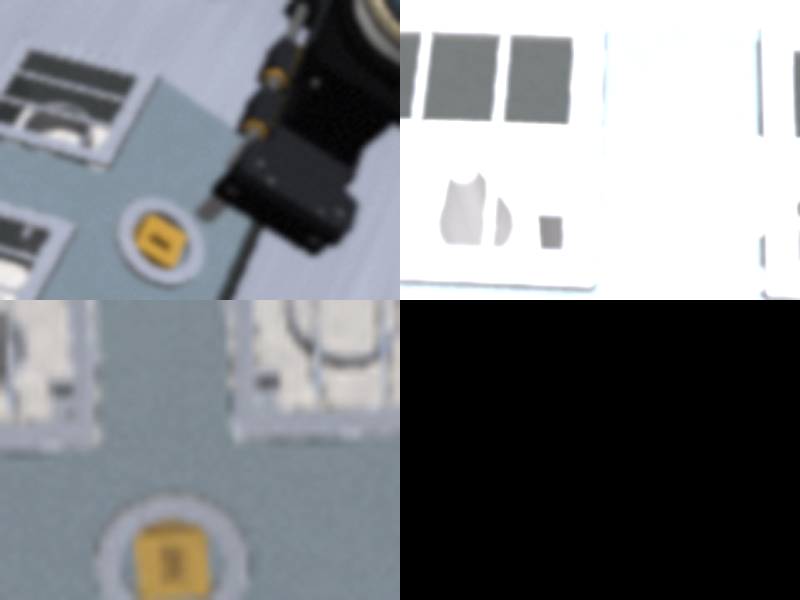

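```bash
python3 - <<'E'
from lock import *
import pickle
p=pickle.load(open("wrist1.pkl","rb"));im=cv2.imread("wrist1.png")
measure(im,p,3,(230,120,340,240),K)
cv2.imwrite("pics/w1.png",cv2.resize(im[130:250,210:370],(800,600),interpolation=cv2.INTER_CUBIC))
E
```

```text
plug rect (u,v mm) ((0.9889373779296875, 0.4489250183105469), (40.257843017578125, 33.99433135986328), 2.9899775981903076) centre [0.54984849 0.01399401 0.08346428]
slot n 150 mean [ 8.028168  -0.2125104] sd [ 4.15651178 10.5504707 ] angle deg 4.036990287207335
```

View pics/w1.png

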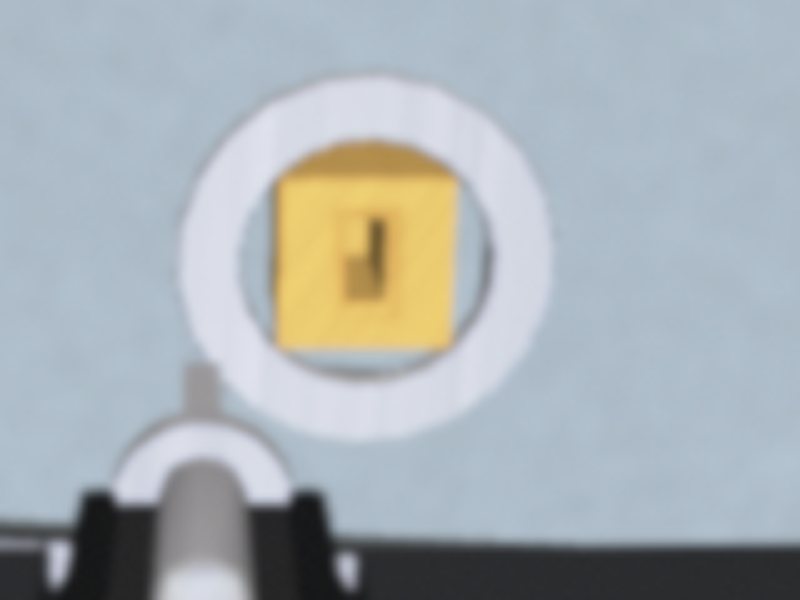

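```bash
sed -i 's/K=np.array(\[.549,.0135,.083\])/K=np.array([.5477,.013,.0823])/' h.py; python3 - <<'E'
from h import *
delta(K+AX*.115,lockrot(2));delta(K+AX*.087,lockrot(2))
E
```

```text
t 7.1 delta [-0.19  3.12  4.63] [-0.45  1.24  0.73] pos [0.4716 0.04   0.2255] F [-0.1  0.5 -1. ] w 0.0086
t 7.1 delta [-0.13  3.15  7.43] [-0.45  1.24  0.73] pos [0.4716 0.04   0.2255] F [-0.1  0.5 -1. ] w 0.0086
```

Call:
apply_moves([
  [-0.2,3.1,2,-0.45,1.2,0.7,0],
  [-0.2,3.1,4.6,-0.45,1.2,0.7,0],
  [-0.15,3.15,6.5,-0.45,1.2,0.7,0],
  [-0.15,3.15,7.4,-0.45,1.2,0.7,0],
  [-0.15,3.15,7.4,-0.45,1.2,0.7,0],
])

```text
time: 7.52
position: [0.5071, 0.0098, 0.1565]
tool_rot: [0.97, 0.041, 0.24, -0.002]
ft_force: [0.7, -0.4, -1.2]
grip_width: 0.0084
```

Call:
apply_moves([
  [0,0,0,0,0,0,0],
  [0,0,0,0,0,0,0],
  [0,0,0,0,0,0,0],
  [0,0,0,0,0,0,0],
])

```text
time: 7.85
position: [0.5065, 0.01, 0.1602]
tool_rot: [0.969, 0.042, 0.242, -0.002]
ft_force: [-0.2, -0.3, -0.3]
grip_width: 0.0089
```

```bash
python3 - <<'E'
from h import *
delta(K+AX*.087,lockrot(2))
p=robot.camera_params("wrist");im=robot.camera("wrist")[:,:,::-1]
print(proj(p,[K,K+AX*.012]))
cv2.imwrite("pics/w2.png",cv2.resize(im[150:270,180:340],(800,600),interpolation=cv2.INTER_CUBIC))
E
```

```text
t 7.85 delta [-0.01 -0.08  0.12] [ 0.07 -0.05 -0.01] pos [0.5065 0.01   0.1602] F [-0.2 -0.3 -0.3] w 0.0089
[[248.88468273 205.83004262]
 [248.84868349 210.99096631]]
```

View pics/w2.png

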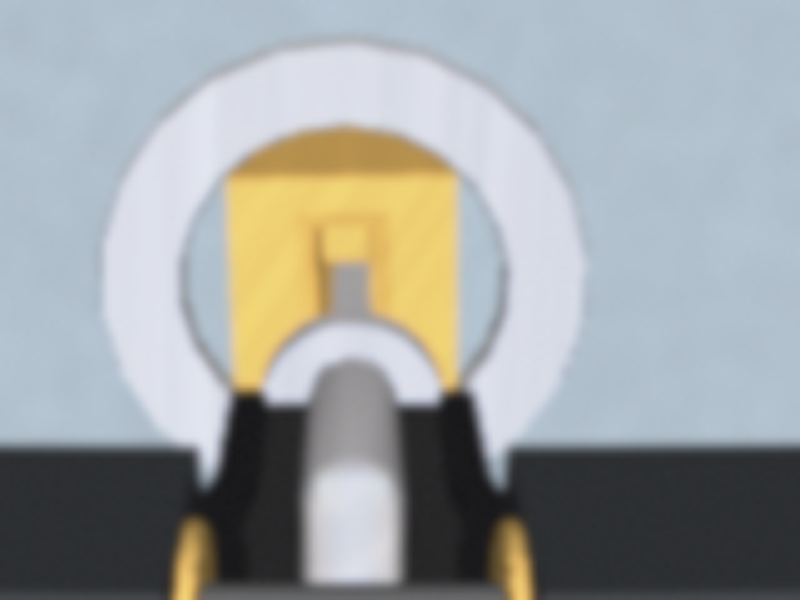

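Call:
apply_moves([
  [-0.1,-0.07,0.6,0,0,0,0],
  [-0.1,-0.07,1.0,0,0,0,0],
  [-0.1,-0.07,1.4,0,0,0,0],
  [-0.1,-0.07,1.8,0,0,0,0],
  [-0.1,-0.07,2.2,0,0,0,0],
])

```text
time: 8.32
position: [0.5161, 0.0108, 0.1399]
tool_rot: [0.969, 0.042, 0.242, -0.001]
ft_force: [-0.5, 0.2, -1.2]
grip_width: 0.0086
```

Call:
apply_moves([
  [0,0,0,0,0,0,0],
  [0,0,0,0,0,0,0],
])

```text
time: 8.48
position: [0.5158, 0.0108, 0.1397]
tool_rot: [0.969, 0.042, 0.242, -0.002]
ft_force: [-0.1, 0.4, -1.5]
grip_width: 0.0089
```

```bash
python3 - <<'E'
from h import *
delta(K+AX*.041,lockrot(2))
E
```

```text
t 8.48 delta [ 0.13 -0.05  2.46] [ 0.07  0.02 -0.07] pos [0.5158 0.0108 0.1397] F [-0.1  0.4 -1.5] w 0.0089
```

Call:
apply_moves([
  [0,0,0.5,0,0,0,0],
  [0,0,1.0,0,0,0,0],
  [0,0,1.5,0,0,0,0],
  [0,0,1.9,0,0,0,0],
  [0,0,2.2,0,0,0,0],
])

```text
time: 8.9
position: [0.5263, 0.0113, 0.1201]
tool_rot: [0.969, 0.042, 0.242, -0.002]
ft_force: [0.2, -1.0, -0.2]
grip_width: 0.0086
```

Call:
apply_moves([
  [0,0,0.1,0,0,0,0],
  [0,0,0.2,0,0,0,0],
  [0,0,0.3,0,0,0,0],
  [0,0,0.3,0,0,0,0],
])

```text
time: 9.23
position: [0.5273, 0.0114, 0.1179]
tool_rot: [0.969, 0.041, 0.242, -0.002]
ft_force: [-2.1, -0.8, 4.7]
grip_width: 0.0087
```

```bash
python3 - <<'E'
from h import *
delta(K+AX*.041,lockrot(2))
E
```

```text
t 9.23 delta [ 0.14 -0.05  0.  ] [ 0.08  0.   -0.08] pos [0.5273 0.0114 0.1179] F [-2.1 -0.8  4.7] w 0.0087
```

Call:
apply_moves([
  [0,0,0.1,0,0,0,0],
  [0,0,0.2,0,0,0,0],
  [0,0,0.2,0,0,0,0],
])

```text
time: 9.48
position: [0.5273, 0.0114, 0.1177]
tool_rot: [0.969, 0.041, 0.243, -0.001]
ft_force: [-10.7, -1.7, 22.3]
grip_width: 0.0088
```

```bash
python3 - <<'E'
from h import *
delta(K+AX*.041,lockrot(2))
E
```

```text
t 9.48 delta [ 0.15 -0.04 -0.02] [ 0.14 -0.08 -0.09] pos [0.5273 0.0114 0.1177] F [-10.7  -1.7  22.3] w 0.0088
```

Call:
apply_moves([
  [0,0,-0.15,0,0,-5,0],
  [0,0,-0.15,0,0,-11,0],
  [0,0,-0.15,0,0,-17,0],
  [0,0,-0.15,0,0,-23,0],
  [0,0,-0.15,0,0,-29,0],
])

```text
time: 9.9
position: [0.5274, 0.0113, 0.1179]
tool_rot: [0.927, 0.285, 0.235, 0.06]
ft_force: [-5.1, -0.7, 9.4]
grip_width: 0.0086
```

```bash
python3 - <<'E'
from h import *
delta(K+AX*.041,lockrot(2)); o=robot.get_obs(); print(o["q"],o["moment"])
E
```

```text
t 9.9 delta [ 0.15  0.02 -0.  ] [ 0.11  0.   29.18] pos [0.5274 0.0113 0.1179] F [-5.1 -0.7  9.4] w 0.0086
[-0.27419204  0.55701036  2.13846464  1.71220719  0.1510501  -0.97759617] [-0.10907097  0.14995583 -0.15737616]
```

Call:
apply_moves([
  [0,0,0,0,0,-6,0],
  [0,0,0,0,0,-12,0],
  [0,0,0,0,0,-18,0],
  [0,0,0,0,0,-24,0],
  [0,0,0,0,0,-30,0],
])

```text
time: 10.32
position: [0.5281, 0.0107, 0.1182]
tool_rot: [0.822, 0.515, 0.211, 0.119]
ft_force: [-3.2, -2.2, 10.2]
grip_width: 0.0086
```

```bash
python3 - <<'E'
from h import *
delta(K+AX*.041,lockrot(2)); o=robot.get_obs(); print(o["q"],o["moment"])
a=cv2.imread("sideraw.png");b=robot.camera("side")[:,:,::-1]
c=lambda im:cv2.convertScaleAbs(cv2.resize(im[120:270,160:310],(400,400)),alpha=1.5)
cv2.imwrite("pics/s2.png",np.hstack([c(a),c(b)]))
E
```

```text
t 10.32 delta [ 0.14 -0.01 -0.  ] [2.100e-01 2.000e-02 5.916e+01] pos [0.5281 0.0107 0.1182] F [-3.2 -2.2 10.2] w 0.0086
[-0.27457344  0.55669007  2.1373147   1.71244418  0.15032726 -1.50122782] [-0.24898986 -0.09725659 -0.21284801]
```

View pics/s2.png

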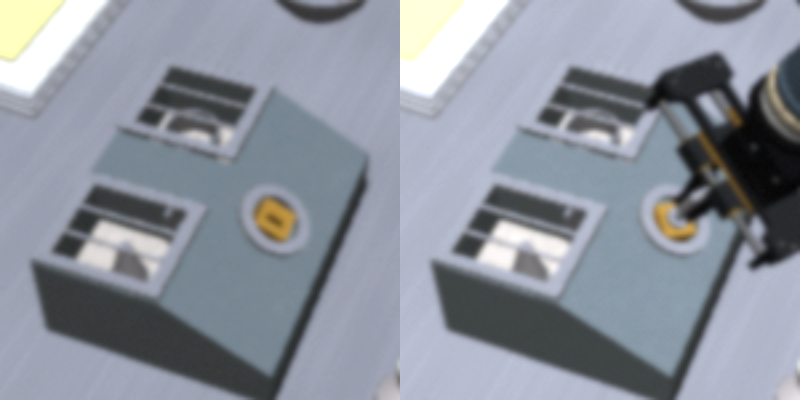

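Call:
apply_moves([
  [0,0,0,0,0,-3,0],
  [0,0,0,0,0,-6,0],
  [0,0,0,0,0,-9,0],
  [0,0,0,0,0,-9,0],
  [0,0,0,0,0,-9,0],
])

```text
time: 10.78
position: [0.5283, 0.0106, 0.1184]
tool_rot: [0.781, 0.576, 0.202, 0.135]
ft_force: [-3.4, -2.7, 9.4]
grip_width: 0.0087
```

```bash
cat > lid.py <<'E'
from h import *
delta(K+AX*.041,lockrot(2)); o=robot.get_obs(); print(o["moment"])
a=cv2.imread("sideraw.png").astype(int);b=robot.camera("side")[:,:,::-1].astype(int)
for n,(x,y,w,h) in {"left":(175,188,55,42),"right":(205,145,38,33)}.items(): print(n,np.abs(a-b)[y:y+h,x:x+w].mean())
cv2.imwrite("side3.png",b.astype(np.uint8))
E
python3 lid.py
```

```text
t 10.78 delta [ 0.14 -0.02 -0.  ] [2.40e-01 2.00e-02 6.79e+01] pos [0.5283 0.0106 0.1184] F [-3.4 -2.7  9.4] w 0.0087
[-0.33476465 -0.08499637 -0.13066465]
left 22.592640692640693
right 11.975279106858054
```

```bash
python3 -c "
import cv2;im=cv2.imread('side3.png');cv2.imwrite('pics/s3.png',cv2.convertScaleAbs(cv2.resize(im[120:270,150:350],(800,600)),alpha=1.4))"
```

```text
(no output)
```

View pics/s3.png

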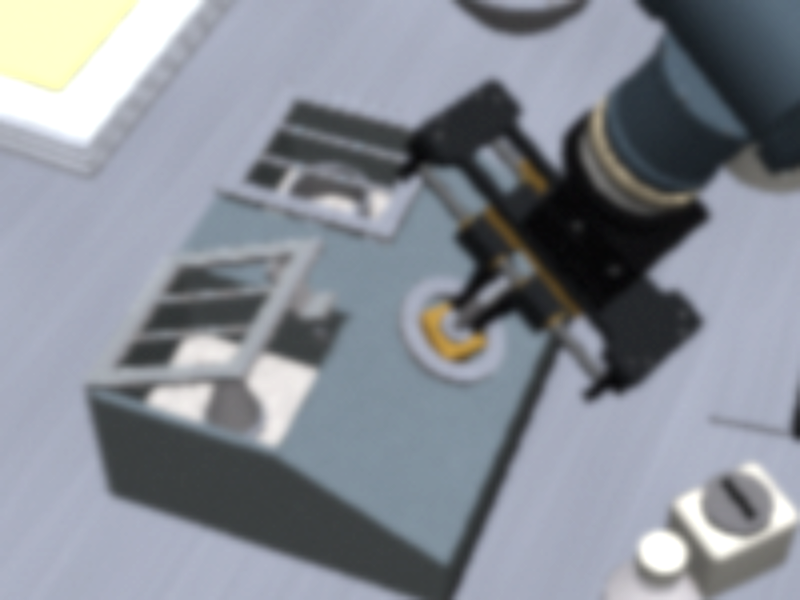

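Call:
apply_moves([
  [0,0,0,0,0,3,0],
  [0,0,0,0,0,3,0],
  [0,0,0,0,0,3,0.4],
  [0,0,0,0,0,3,0.4],
  [0,0,0,0,0,3,0.4],
])

```text
time: 11.25
position: [0.5278, 0.0114, 0.117]
tool_rot: [0.795, 0.556, 0.205, 0.128]
ft_force: [-0.8, 0.8, 0.4]
grip_width: 0.0215
```

Call:
apply_moves([
  [0,0,0,0,0,0,0.4],
  [0,0,0,0,0,0,0.4],
  [0,0,0,0,0,0,0.4],
  [0,0,0,0,0,0,0.4],
])

```text
time: 11.58
position: [0.5277, 0.0115, 0.1165]
tool_rot: [0.795, 0.556, 0.205, 0.128]
ft_force: [-0.3, -0.1, -0.1]
grip_width: 0.034
```

```bash
python3 lid.py
```

```text
t 11.58 delta [ 0.11  0.13 -0.14] [1.000e-02 9.000e-02 6.492e+01] pos [0.5277 0.0115 0.1165] F [-0.3 -0.1 -0.1] w 0.034
[-0.07367807  0.20648344 -0.01153224]
left 22.78051948051948
right 12.258373205741627
```

Call:
apply_moves([
  [0,0,-0.8,0,0,0,0.4],
  [0,0,-2,0,0,0,0.4],
  [0,0,-3.5,0,0,0,0.4],
  [0,0,-5.5,0,0,0,0.4],
  [0,0,-8,0,0,0,0.4],
])

```text
time: 12.05
position: [0.4951, 0.0105, 0.179]
tool_rot: [0.795, 0.556, 0.206, 0.127]
ft_force: [1.1, 0.3, 0.4]
grip_width: 0.0348
```

Call:
apply_moves([
  [0,0,-3,0,0,0,0.4],
  [0,0,-6,0,0,0,0.4],
  [0,0,-8,0,0,0,0.4],
  [0,0,-8,0,0,0,0.4],
  [0,0,-8,0,0,0,0.4],
])

```text
time: 12.47
position: [0.4582, 0.0083, 0.2507]
tool_rot: [0.795, 0.556, 0.207, 0.129]
ft_force: [0.2, 0.5, -0.4]
grip_width: 0.0348
```

```bash
python3 - <<'E'
from h import *
delta(K,lockrot(2))
c=lambda im,x,y,w:cv2.convertScaleAbs(cv2.resize(im[y:y+w,x:x+w],(400,400),interpolation=cv2.INTER_CUBIC),alpha=1.5)
out=[]
for n,x,y,w in(("side",200,130,130),("wrist",160,80,200)):
    p=robot.camera_params(n);im=robot.camera(n)[:,:,::-1]; q=(proj(p,[K+AX*.005,K+AX*.057])-[x,y])*400/w; print(n,q.round(0).tolist()); out.append(c(im,x,y,w)); cv2.imwrite(n+"4.png",im)
cv2.imwrite("pics/f.png",np.hstack(out))
E
```

```text
t 12.47 delta [-0.04 -0.06 19.08] [ 0.1  -0.24 64.96] pos [0.4582 0.0083 0.2507] F [ 0.2  0.5 -0.4] w 0.0348
side [[197.0, 220.0], [227.0, 191.0]]
wrist [[182.0, 195.0], [182.0, 221.0]]
```

View pics/f.png

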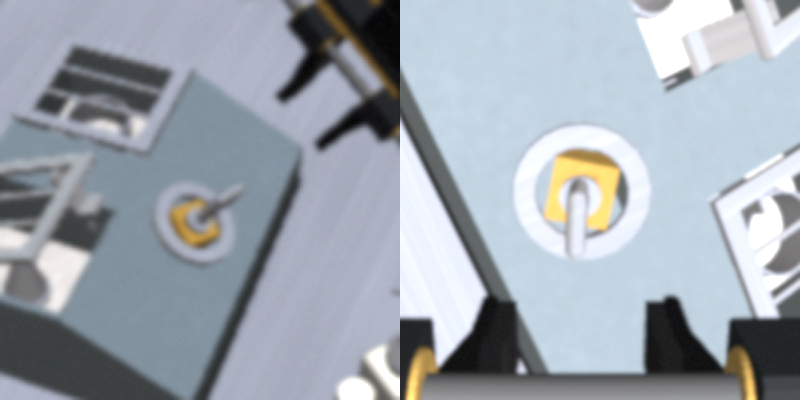

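```bash
python3 - <<'E'
from h import *
p=robot.camera_params("side"); x,y=242,176
c=lambda f:cv2.convertScaleAbs(cv2.resize(cv2.imread(f)[y:y+48,x:x+48],(400,400),interpolation=cv2.INTER_CUBIC),alpha=1.4)
a,b=c("side3.png"),c("side4.png")
K0=np.array([.549,.0135,.083])
for s,col in((.005,(0,0,255)),(.092-.035,(0,255,0)),(.015,(255,0,0))):
    q=((proj(p,K0+AX*s)[0]-[x,y]+.5)*400/48).astype(int)
    for i in(a,b): cv2.drawMarker(i,tuple(map(int,q)),col,0,12,1)
cv2.imwrite("pics/g.png",np.hstack([a,b]))
E
```

```text
(no output)
```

View pics/g.png

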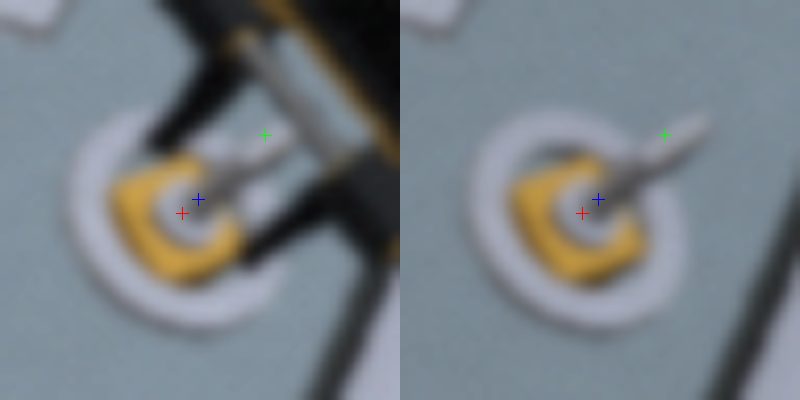

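```bash
python3 -c "
from rig import robot
print(robot.hand_in(), robot.get_obs()['time'])"
```

```text
the job is handed in; nothing more can be done
the job is handed in; nothing more can be done
```

The nozzle was in the left bay, and that bay is now open. I took the flat-handled key from the far socket of the stand and pushed it home in the lock. It met a hard stop at about 25 N along the axis, with the collar at the expected depth. I then turned it anticlockwise until the left lid sprang up, let go, and backed the gripper straight out.

**Last checks:**
- In the final pictures the left lid is up and the right lid is shut.
- The key's collar sits in the same place on the plug as when it was gripped fully home, so the retreat did not pull it out.
- The gripper is well clear, with no force on it. The clock stood at about 12.5 s of the 58 s allowed.

**Less certain:**
- The handle's top appeared a few millimetres from its predicted spot in the side view. I put that down to calibration error and the handle's width, because the collar itself had not moved.
- I did not measure the other things on the bench afterwards. No unexpected contact force showed in any of the readings.

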